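Reset the tripped supply buttons in order

TASK

The buttons on the bench's grey supply box have popped out. With light fingertip pushes, pushing each one all the way in, reset the large round button first, then the long bar, and then the square one; leave the small round spare popped out. Do not grip or lift anything, and leave the things lying around the box where they are.

Things in the scene. Friction and masses are not known exactly. Their poses are not given: they have to be found in the camera images.
- supply_box: grey supply box screwed to the bench, 150 x 150 mm, flat top 45 mm above the bench, a thin fixing lug at its front and back. Origin at the centre of its underside, z up. Its four black push buttons stand in a 2 x 2 square, 68 mm from centre to centre; which button is at which place varies, the box's place and turn vary too. Does not move when pushed.
- unit_large_round: fixed unit of the large round button, 34 mm across: a flat metal bezel 2 mm high and 3 mm wider all round than the button, on the box's top. Origin at its centre, on the box's top (45 mm above the bench), z up. The button itself moves straight down through it.
- large_round_top (a point): centre of the top face of the large round button, 34 mm across; 20 mm above the box's top when popped out, 8 mm when fully in; moves with the button.
- key_large_round (a joint): how far the large round button, 34 mm across is pushed in, m: 0 popped out, 0.012 fully in, at a firm stop; at the start 0 to 0.002. It slides straight down with about 3 N of steady friction, has no spring, and stays where it is left. Its rubber cap is springy: it gives by about 1 mm for each 2.5 N of push (8 mm at most), and so comes up a little when let go.
- unit_bar: fixed unit of the long bar-shaped button, 14 mm by 44 mm (long side along the unit's y): a flat metal bezel 2 mm high and 3 mm wider all round than the button, on the box's top. Origin at its centre, on the box's top (45 mm above the bench), z up. The button itself moves straight down through it.
- bar_top (a point): centre of the top face of the long bar-shaped button, 14 mm by 44 mm (long side along the unit's y); 20 mm above the box's top when popped out, 8 mm when fully in; moves with the button.
- key_bar (a joint): how far the long bar-shaped button, 14 mm by 44 mm (long side along the unit's y) is pushed in, m: 0 popped out, 0.012 fully in, at a firm stop; at the start 0 to 0.002. It slides straight down with about 3 N of steady friction, has no spring, and stays where it is left. Its rubber cap is springy: it gives by about 1 mm for each 2.5 N of push (8 mm at most), and so comes up a little when let go.
- unit_square: fixed unit of the square button, 26 mm by 26 mm: a flat metal bezel 2 mm high and 3 mm wider all round than the button, on the box's top. Origin at its centre, on the box's top (45 mm above the bench), z up. The button itself moves straight down through it.
- square_top (a point): centre of the top face of the square button, 26 mm by 26 mm; 20 mm above the box's top when popped out, 8 mm when fully in; moves with the button.
- key_square (a joint): how far the square button, 26 mm by 26 mm is pushed in, m: 0 popped out, 0.012 fully in, at a firm stop; at the start 0 to 0.002. It slides straight down with about 3 N of steady friction, has no spring, and stays where it is left. Its rubber cap is springy: it gives by about 1 mm for each 2.5 N of push (8 mm at most), and so comes up a little when let go.
- unit_small_round: fixed unit of the small round (spare) button, 18 mm across: a flat metal bezel 2 mm high and 3 mm wider all round than the button, on the box's top. Origin at its centre, on the box's top (45 mm above the bench), z up. The button itself moves straight down through it.
- small_round_top (a point): centre of the top face of the small round (spare) button, 18 mm across; 20 mm above the box's top when popped out, 8 mm when fully in; moves with the button.
- key_small_round (a joint): how far the small round (spare) button, 18 mm across is pushed in, m: 0 popped out, 0.012 fully in, at a firm stop; at the start 0 to 0.002. It slides straight down with about 3 N of steady friction, has no spring, and stays where it is left. Its rubber cap is springy: it gives by about 1 mm for each 2.5 N of push (8 mm at most), and so comes up a little when let go.
- side_cutter: dark-handled side cutters lying flat and loose behind the box, 134 x 45 x 11 mm; origin at the centre of the underside. Leave alone.
- solder_spool: black spool of solder lying flat and loose behind the box, 51 mm across, 24 mm high; origin at the centre of the underside. Leave alone.
- polish_bar: white bar of polishing compound, loose, right of the box, 22 x 55 x 16 mm; origin at the centre of the underside. Leave alone.

How it is judged:
By the outcome, as a careful person would: the job done as asked, in the order asked, and still so for the second after the job is handed in, with the robot touching nothing.
It also fails if it takes over 45 s, if anything falls off the work surface, if the arm or the gripper's body presses on something with over 40 N, if the wrist force passes 120 N, or if a joint passes its speed limit or range.

ROBOT

A 6-joint arm with a two-finger parallel gripper is mounted at the origin on a cart in front of the work surface, level with it; the furniture and walls round the work are solid. World frame = base frame: x ahead of the robot, y to its left, z up, the work surface at z = 0. Lengths are in mm, angles in rad, forces in N, time in s.
With the tool pointing down it reaches from about 300 to 775 mm from the base axis. Payload 14.6 kg.
Tool frame: the origin (TCP) lies between the finger pads; the fingertips stand 8 mm ahead of it and the grasp point (between the pads) lies 11 mm behind it; z points along the fingers, y is the direction in which the jaws open and shut (so a half turn about z gives the same grasp; the last joint's range is limited). The gripper opens to 94 mm and grips with 3 to 60 N. Pads are 16 mm wide; open, the fingers measure 119 mm over their backs; the gripper's body (75 mm by 177 mm) begins 78 mm behind the grasp point.
Start: joints at [-1.207, 0.3, 1.521, -0, 1.321, -0.067], TCP at [229.671, -499.741, 213.446] pointing down, gripper open.
Joint ranges: [-3.03, 3.03], [-0.79, 2.21], [0.23, 2.52], [-1.04, 4.18], [0, 3.07], [-2.55, 2.55]. Speed limits (rad/s): [2.22, 2.22, 2.57, 3.14, 3.14, 3.14].

INTERFACE

Orientations are given as [roll, pitch, yaw] about the fixed x, y, z axes, in that order (R = Rz(yaw) Ry(pitch) Rx(roll)).
In Python, from cell import manip, cams, models gives the robot as it stands. The module is installed in compiled form; this text tells all that it offers.
- The arm moves only by the shell command python3 -m pendant 'ROWS' [OPENING] [FORCE]. ROWS is JSON, a list that holds one entry, the list of rows, each a list of 4 numbers: the shift along the tool's x, y, z in cm, then the turn about the tool's z in rad. In form: [[[x, y, z, roll], ...]]. A call has 1 to 5 rows; each row is the pose to reach, as a shift and turn from the pose commanded when the call began, along the tool's axes at that moment; what a row does not reach only later rows make up. A row lasts 1/10 s, in which the tool goes at most 50 mm and 8.59 degrees, less where a joint would pass 70% of its speed; a pose out of reach is approached as far as the arm can. A call with a gripper value outside its range is refused whole. OPENING is the opening, from -1 (shut) to 1 (fully open), so that 0 is half open, set as the call begins (- or left out, the last holds). The fingers move at their own pace and stop on an object; FORCE is the grip in N (left out, the last holds). Time passes only in rows, so rows that repeat a pose let the fingers close. It gives the time, the measured TCP pose, the force and the opening at its end, in the units of the state.
- manip.read_state(): the state, without advancing time (a new reading comes with each control period).
- cams.camera(name): name is "side" or "top" or "wrist"; returns a dict with "frame" (384x512x3 uint8, red, green, blue), "K" (3x3 intrinsics, pixels), "pose" (4x4, takes a point from camera to world coordinates). Camera axes: x right, y down, z forward; pixel columns grow to the right and rows downward; lengths in mm; the calibration is good to about 2 mm. A picture is of the moment at which its call begins. There is no depth.
- manip.sign_off(): hands the job in, once; it reports no verdict.
Trained networks look in the newest picture that a camera, given by its name, has taken for a name from the list of things; names that differ only in an ending like _2 or _b are one class to them, and where a whole thing is asked for, a point or a joint stands for the part that bears it (a point fixed in the world has none). Each returns a list of dicts, best first, with "score" (0 to 1); they miss things now and then, are a little off and sometimes report something else, mostly with a low value. They report only what shows in the picture. A call takes as long as a camera call.
- models.regions_of(camera, name): "pixels" (384x512 bool, what is visible of it) and "point" ([column, row] in pixels, amid what is visible of it).
The state is a dict: "clock": time; "joints": joint angles; "qd": joint speeds; "effort": joint torques, N m; "eef_pos": TCP position; "eef_rot": TCP orientation; "wrist_force": force on the tool from outside, world axes, zero at the start; "moment": the same for the moment, N m; "finger_gap": finger opening in mm.
Only numpy, scipy, OpenCV 4.12 (cv2) and the standard library are available. Lean on these libraries where they do the work, as an engineer would, in place of code of your own. Each camera call takes 0.05 s, during which the arm holds its last target.

## Working session

There is one attempt and no reset: what is moved stays moved. The work goes in short steps, Python scripts to look and compute and a shell command to move; the robot and the scene stay as the last step left them, time stands still between calls to the robot, and variables do not carry over. Pictures are saved under pics/ and viewed, and the job is handed in when it is done.

```bash
mkdir -p pics; python3 - <<'E'
from cell import manip,cams,models
import cv2
print(manip.read_state())
for n in ["top","side","wrist"]:
    c=cams.camera(n); cv2.imwrite(f"pics/{n}0.png",c["frame"][:,:,::-1]); print(n,c["K"],c["pose"])
    for k in ["unit_large_round","unit_bar","unit_square","unit_small_round","large_round_top","bar_top","square_top","small_round_top","supply_box"]:
        print(n,k,[(round(r["score"],2),r["point"],int(r["pixels"].sum())) for r in models.regions_of(n,k)[:2]])
E
```

```text
{'clock': 0.0, 'joints': array([-1.20662637e+00,  3.00480761e-01,  1.52158399e+00,  1.53822605e-05,
        1.32072718e+00, -6.65887353e-02]), 'qd': array([ 0.00048129,  0.00023213,  0.00023258, -0.00297959, -0.00063539,
       -0.00035906]), 'effort': array([-6.27059180e-04, -5.31805551e+01, -3.52735162e+01,  7.08354707e-02,
        2.44275777e-02, -1.38765149e-04]), 'eef_pos': array([ 229.57115205, -499.5086516 ,  212.87980696]), 'eef_rot': array([-3.14039703e+00, -9.46649872e-05,  4.30754818e-01]), 'wrist_force': array([ 0.3639077 ,  0.0523089 , -0.44729549]), 'moment': array([-0.06838271, -0.0419396 ,  0.03668847]), 'finger_gap': 94.0462622977946}
top [[489.35673649   0.         255.01932126]
 [  0.         489.35673649 195.94228445]
 [  0.           0.           1.        ]] [[ 1.46730681e-02 -9.96375302e-01  8.37911587e-02  5.83174808e+02]
 [-9.99875766e-01 -1.51037750e-02 -4.50862697e-03 -1.09274286e+02]
 [ 5.75784737e-03 -8.37145937e-02 -9.96473138e-01  9.08384083e+02]
 [ 0.00000000e+00  0.00000000e+00  0.00000000e+00  1.00000000e+00]]
top unit_large_round [(0.71, [219.9, 242
[... 1262 characters left out ...]
)]
side small_round_top [(0.55, [215.5, 204.0], 114)]
side supply_box [(0.61, [232.4, 211.4], 4792)]
wrist [[285.40081414   0.         254.19617646]
 [  0.         285.40081414 190.87065071]
 [  0.           0.           1.        ]] [[ 4.17733391e-01 -8.78800796e-01 -2.30668540e-01  2.97302394e+02]
 [-9.08569159e-01 -4.04310938e-01 -1.05046411e-01 -4.68955664e+02]
 [-9.46944385e-04  2.53459715e-01 -9.67345479e-01  3.85106293e+02]
 [ 0.00000000e+00  0.00000000e+00  0.00000000e+00  1.00000000e+00]]
wrist unit_large_round []
wrist unit_bar []
wrist unit_square []
wrist unit_small_round []
wrist large_round_top []
wrist bar_top []
wrist square_top []
wrist small_round_top []
wrist supply_box []
```

```bash
python3 - <<'E'
import cv2
a=cv2.imread("pics/top0.png")[110:290,150:350]; cv2.imwrite("pics/t0c.png",cv2.resize(a,None,fx=3.2,fy=3.2,interpolation=2))
a=cv2.imread("pics/side0.png")[110:290,150:350]; cv2.imwrite("pics/s0c.png",cv2.resize(a,None,fx=3.2,fy=3.2,interpolation=2))
E
```

```text
(no output)
```

View pics/t0c.png

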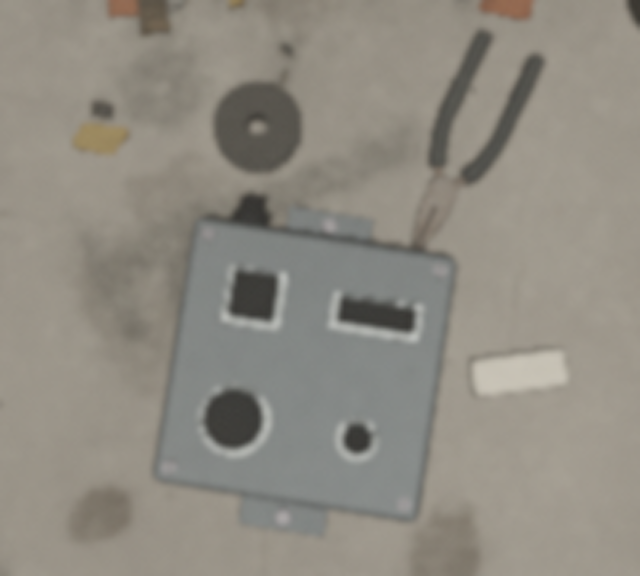

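View pics/s0c.png

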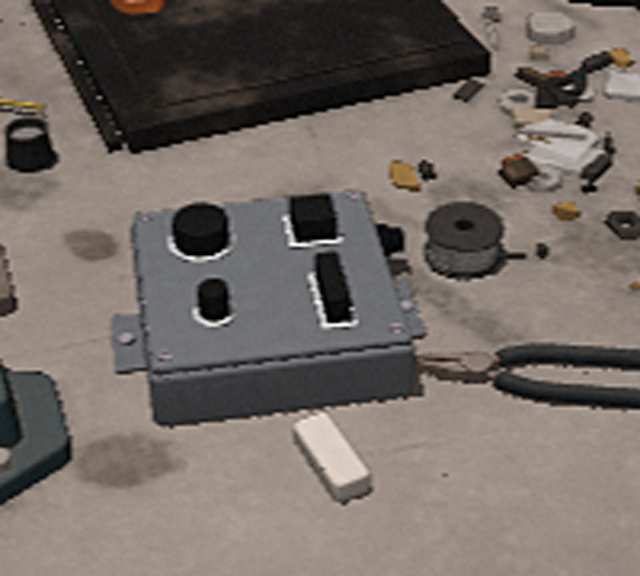

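View pics/top0.png

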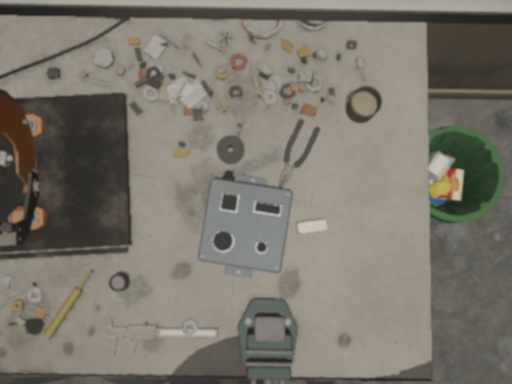

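```bash
cat >h.py <<'E'
from cell import manip,cams,models
import numpy as np
from scipy.optimize import least_squares
def ray(c,uv,z):
    d=c["pose"][:3,:3]@np.linalg.solve(c["K"],[uv[0],uv[1],1]); o=c["pose"][:3,3]
    return o+d*(z-o[2])/d[2]
def proj(c,p):
    P=c["pose"]; q=P[:3,:3].T@(np.asarray(p)-P[:3,3]); q=c["K"]@q; return q[:2]/q[2]
E
python3 - <<'E'
from h import *
T=cams.camera("top");S=cams.camera("side")
f=lambda p:np.array(p)/3.2+[150,110]
tp=dict(square=(254,294),bar=(376,314),large=(233,418),small=(357,438))
for k,v in tp.items(): print("top",k,ray(T,f(v),64).round(1))
sp=dict(square=(312,209),bar=(330,283),large=(200,218),small=(212,288))
for k,v in sp.items(): print("side",k,ray(S,f(v),64).round(1))
for v in [(203,216),(455,257),(415,520),(157,480)]: print("corner",ray(T,f(v),45).round(1))
for v in [(139,216),(370,192),(418,345),(148,370)]: print("side corner",ray(S,f(v),45).round(1))
for v in [(240,300),(297,300),(240,380)]: print("vice",ray(T,v,80).round(1))
E
```

```text
top square [643.2 -68.9  64. ]
top bar [ 633.4 -135.    64. ]
top large [576.3 -58.9  64. ]
top small [ 566.6 -125.6   64. ]
side square [644.  -73.2  64. ]
side bar [ 632.1 -143.7   64. ]
side large [578.2 -60.7  64. ]
side small [ 568.1 -127.    64. ]
corner [687.5 -38.9  45. ]
corner [ 666.8 -178.9   45. ]
corner [ 522.1 -158.3   45. ]
corner [541.8 -16.9  45. ]
side corner [548.5 -21.3  45. ]
side corner [691.9 -42.5  45. ]
side corner [ 668.5 -188.6   45. ]
side corner [ 522.2 -161.4   45. ]
vice [478.2 -90.5  80. ]
vice [ 479.5 -185.7   80. ]
vice [348.4 -92.8  80. ]
```

View pics/side0.png

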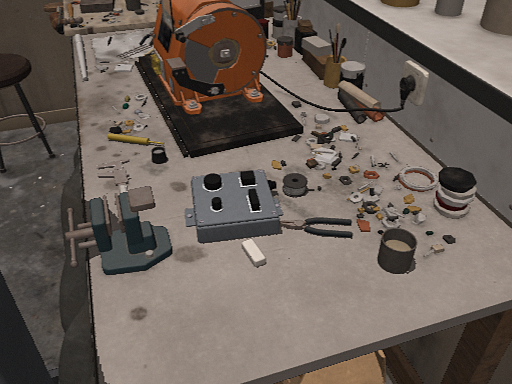

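View pics/wrist0.png

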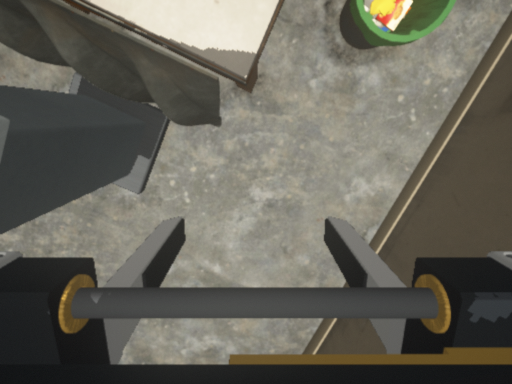

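```bash
cat >>h.py <<'E'
from scipy.spatial.transform import Rotation as Ro
def to(p,yaw):
    s=manip.read_state(); R=Ro.from_euler("xyz",s["eef_rot"])
    d=R.inv().apply(np.array(p)-s["eef_pos"])/10
    r=-(yaw-s["eef_rot"][2]); print("clock",s["clock"],"pos",s["eef_pos"].round(1),"rot",s["eef_rot"].round(3),"F",s["wrist_force"].round(1),"gap",round(s["finger_gap"],1))
    print("shift cm",d.round(2),"roll",round((r+np.pi)%(2*np.pi)-np.pi,3))
E
python3 -c "
from h import *
to([500,-250,213],-.15);to([577,-60,213],-.15)"
```

```text
clock 1.6 pos [ 229.7 -499.7  213.4] rot [-3.142 -0.     0.431] F [0.9 0.3 0.8] gap 94.0
shift cm [ 34.99 -11.4    0.04] roll 0.581
clock 1.6 pos [ 229.7 -499.7  213.4] rot [-3.142 -0.     0.431] F [0.9 0.3 0.8] gap 94.0
shift cm [ 4.992e+01 -2.545e+01  4.000e-02] roll 0.581
```

```bash
python3 -m pendant '[[[35,-11.4,0,0.58],[35,-11.4,0,0.58],[35,-11.4,0,0.58],[35,-11.4,0,0.58],[35,-11.4,0,0.58]]]' -1 10; python3 -c "
from h import *
to([577,-60,213],-.15)"
```

```text
clock: 2.1
eef_pos: [401.4, -341.5, 213.6]
eef_rot: [3.141, -0.0, -0.155]
wrist_force: [-0.1, -0.1, -0.8]
finger_gap: 57.2
clock 2.1 pos [ 401.4 -341.5  213.6] rot [ 3.141 -0.    -0.155] F [-0.1 -0.1 -0.8] gap 57.2
shift cm [ 13.01 -30.52   0.06] roll -0.005
```

```bash
python3 -m pendant '[[[13,-30.5,0,0],[13,-30.5,0,0],[13,-30.5,0,0],[13,-30.5,0,0],[13,-30.5,0,0]]]'; python3 -m pendant '[[[3,-8,0,0],[3,-8,0,0],[3,-8,0,0]]]';  python3 -c "
from h import *
to([577,-60,100],-.15)"
```

```text
clock: 2.6
eef_pos: [532.3, -127.8, 213.6]
eef_rot: [3.142, -0.0, -0.149]
wrist_force: [1.3, -1.4, -0.0]
finger_gap: 17.4
clock: 2.9
eef_pos: [574.3, -51.5, 213.1]
eef_rot: [-3.141, 0.0, -0.145]
wrist_force: [-0.3, -1.0, -1.0]
finger_gap: 0.4
clock 2.9 pos [574.3 -51.5 213.1] rot [-3.141  0.    -0.145] F [-0.3 -1.  -1. ] gap 0.4
shift cm [ 0.39  0.8  11.31] roll 0.005
```

```bash
python3 -m pendant '[[[0.4,0.8,4,0],[0.4,0.8,8,0],[0.4,0.8,11.5,0],[0.4,0.8,11.5,0]]]';  python3 - <<'E'
from h import *
import cv2
to([577,-60,83],-.15)
for n in ["top","side","wrist"]:
    c=cams.camera(n); a=c["frame"][:,:,::-1]
    if n!="wrist": a=a[110:290,150:350]
    cv2.imwrite(f"pics/{n}1.png",cv2.resize(a,None,fx=3.2 if n!="wrist" else 1.5,fy=3.2 if n!="wrist" else 1.5,interpolation=2))
E
```

```text
clock: 3.3
eef_pos: [573.4, -63.9, 94.3]
eef_rot: [-3.141, 0.008, -0.15]
wrist_force: [0.0, 0.6, 0.6]
finger_gap: 0.3
clock 3.3 pos [573.4 -63.9  94.3] rot [-3.141  0.008 -0.15 ] F [0.  0.6 0.6] gap 0.3
shift cm [ 0.3  -0.44  1.12] roll 0.0
```

View pics/side1.png

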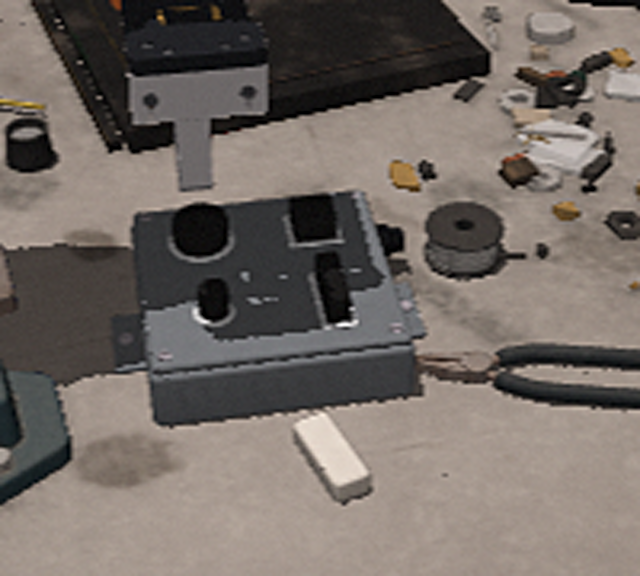

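View pics/wrist1.png

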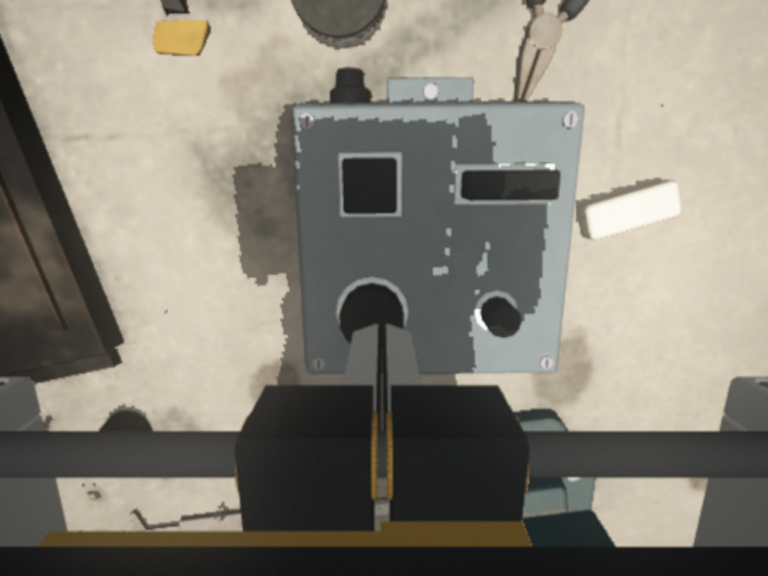

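```bash
python3 - <<'E'
from h import *
W=cams.camera("wrist")
for k,v in dict(square=(369.5,185),bar=(511,184),small=(501,316)).items(): print(k,ray(W,np.array(v)/1.5,64).round(1))
for v in [(294,104),(582,105),(556,372),(307,373)]: print(ray(W,np.array(v)/1.5,45).round(1))
print(manip.read_state()["eef_pos"],proj(W,[573.4,-63.9,86])*1.5)
to([577,-60,83],-.15)
E
```

```text
square [646.1 -68.6  64. ]
bar [ 636.6 -134.9   64. ]
small [ 571.6 -125.    64. ]
[689.8 -37.2  45. ]
[ 668.2 -177.8   45. ]
[ 525.7 -158.3   45. ]
[546.4 -15.7  45. ]
[576.86739902 -64.04330652 100.80621827] [382.53518279 345.91963119]
clock 3.5 pos [576.9 -64.  100.8] rot [ 3.142e+00 -3.000e-03 -1.490e-01] F [ 1.  -0.4  0.9] gap 0.7
shift cm [-0.05 -0.4   1.78] roll 0.001
```

```bash
python3 -m pendant '[[[0.05,-0.4,1.0,0],[0.05,-0.4,1.8,0],[0.05,-0.4,1.8,0],[0.05,-0.4,1.8,0]]]';  python3 -c "
from h import *
to([578,-60,66],-.15)"
```

```text
clock: 3.9
eef_pos: [576.9, -59.7, 80.4]
eef_rot: [3.142, 0.0, -0.149]
wrist_force: [0.4, -0.5, -0.1]
finger_gap: 0.4
clock 3.9 pos [576.9 -59.7  80.4] rot [ 3.142  0.    -0.149] F [ 0.4 -0.5 -0.1] gap 0.4
shift cm [0.11 0.01 1.44] roll 0.001
```

```bash
python3 -m pendant '[[[0.1,0,0.5,0],[0.1,0,1.0,0],[0.1,0,1.5,0],[0.1,0,1.5,0],[0.1,0,1.5,0]]]';python3 -m pendant '[[[0,0,0.2,0],[0,0,0.3,0],[0,0,0.3,0]]]';  python3 -c "
from h import *
to([578,-60,58],-.15)"
```

```text
clock: 4.4
eef_pos: [577.9, -59.9, 65.4]
eef_rot: [3.142, 0.0, -0.149]
wrist_force: [0.1, -0.1, 1.0]
finger_gap: 0.5
clock: 4.7
eef_pos: [578.0, -59.9, 62.4]
eef_rot: [3.142, -0.0, -0.149]
wrist_force: [-0.4, 0.0, 1.7]
finger_gap: 0.4
clock 4.7 pos [578.  -59.9  62.4] rot [ 3.142 -0.    -0.149] F [-0.4  0.   1.7] gap 0.4
shift cm [0.   0.01 0.44] roll 0.001
```

```bash
python3 -m pendant '[[[0,0,0.2,0],[0,0,0.4,0],[0,0,0.4,0],[0,0,0.4,0]]]'; python3 -m pendant '[[[0,0,0.1,0],[0,0,0.1,0],[0,0,0.1,0]]]'; python3 -m pendant '[[[0,0,0.1,0],[0,0,0.1,0],[0,0,0.1,0]]]'
```

```text
clock: 5.1
eef_pos: [578.0, -60.0, 58.7]
eef_rot: [3.142, -0.0, -0.149]
wrist_force: [-2.0, 0.6, 6.4]
finger_gap: 0.8
clock: 5.4
eef_pos: [578.1, -60.0, 57.8]
eef_rot: [3.142, -0.0, -0.149]
wrist_force: [-2.7, 0.5, 7.7]
finger_gap: 0.3
clock: 5.7
eef_pos: [578.1, -59.9, 57.0]
eef_rot: [3.142, -0.0, -0.149]
wrist_force: [-3.1, 0.5, 9.6]
finger_gap: 0.7
```

```bash
python3 -m pendant '[[[0,0,-1,0],[0,0,-3,0],[0,0,-5,0],[0,0,-5,0],[0,0,-5,0]]]';  python3 - <<'E'
from h import *
import cv2
to([635,-137,90],-.15)
c=cams.camera("side"); a=c["frame"][:,:,::-1][110:290,150:350]
cv2.imwrite("pics/side2.png",cv2.resize(a,None,fx=3.2,fy=3.2,interpolation=2))
E
```

```text
clock: 6.2
eef_pos: [577.7, -59.9, 105.9]
eef_rot: [-3.142, 0.0, -0.149]
wrist_force: [0.4, -0.2, 0.1]
finger_gap: 0.1
clock 6.2 pos [577.7 -59.9 105.9] rot [-3.142  0.    -0.149] F [ 0.4 -0.2  0.1] gap 0.1
shift cm [6.81 6.78 1.59] roll 0.001
```

View pics/side2.png

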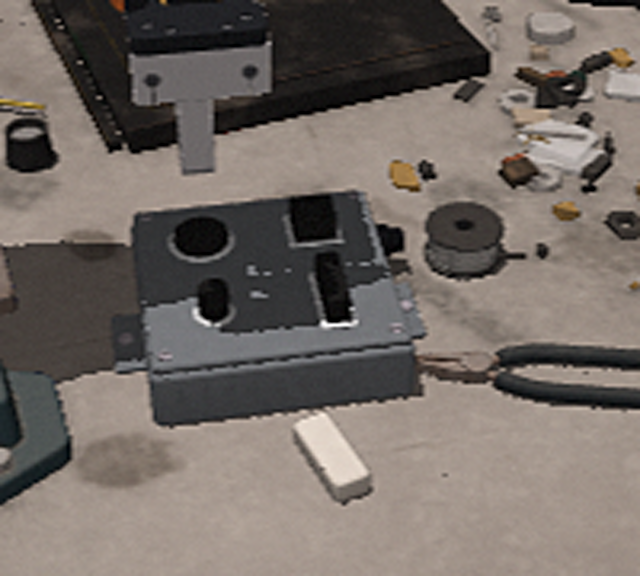

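Large round is visibly low (crop (201,237)), others still up. On to the bar.

```bash
python3 -m pendant '[[[6.8,6.8,0,0],[6.8,6.8,0,0],[6.8,6.8,0,0],[6.8,6.8,2,0],[6.8,6.8,2,0]]]'; python3 -m pendant '[[[0,0,0,0],[0,0,0,0]]]'; python3 -c "
from h import *
to([635,-137,68],-.15)"
```

```text
clock: 6.75
eef_pos: [633.3, -136.7, 82.7]
eef_rot: [-3.141, 0.006, -0.149]
wrist_force: [0.2, 0.3, -0.2]
finger_gap: 0.2
clock: 6.95
eef_pos: [635.2, -136.9, 87.1]
eef_rot: [3.142, -0.001, -0.149]
wrist_force: [0.5, -0.1, -0.6]
finger_gap: 0.7
clock 6.95 pos [ 635.2 -136.9   87.1] rot [ 3.142e+00 -1.000e-03 -1.490e-01] F [ 0.5 -0.1 -0.6] gap 0.7
shift cm [-0.02  0.01  1.91] roll 0.001
```

```bash
python3 -m pendant '[[[0,0,0.7,0],[0,0,1.2,0],[0,0,1.7,0],[0,0,2.2,0],[0,0,2.5,0]]]'; python3 -m pendant '[[[0,0,0.2,0],[0,0,0.4,0],[0,0,0.4,0],[0,0,0.4,0]]]'; python3 -m pendant '[[[0,0,0.1,0],[0,0,0.1,0],[0,0,0.1,0]]]'
```

```text
clock: 7.45
eef_pos: [635.1, -137.2, 61.1]
eef_rot: [-3.141, 0.0, -0.149]
wrist_force: [-0.9, 1.6, 1.9]
finger_gap: 0.8
clock: 7.85
eef_pos: [635.2, -137.2, 58.1]
eef_rot: [-3.142, -0.0, -0.149]
wrist_force: [-4.0, 1.9, 7.0]
finger_gap: 0.6
clock: 8.15
eef_pos: [635.2, -137.2, 57.3]
eef_rot: [-3.142, -0.0, -0.149]
wrist_force: [-4.3, 1.6, 9.2]
finger_gap: 0.4
```

```bash
python3 -m pendant '[[[0,0,-1,0],[0,0,-3,0],[0,0,-3.5,0],[0,0,-3.5,0]]]';  python3 - <<'E'
from h import *
import cv2
to([645,-70,87],-.15)
c=cams.camera("side"); a=c["frame"][:,:,::-1][110:290,150:350]
cv2.imwrite("pics/side3.png",cv2.resize(a,None,fx=3.2,fy=3.2,interpolation=2))
E
```

```text
clock: 8.55
eef_pos: [635.4, -137.4, 92.1]
eef_rot: [3.141, -0.001, -0.149]
wrist_force: [0.0, 0.2, -0.1]
finger_gap: 0.5
clock 8.55 pos [ 635.4 -137.4   92.1] rot [ 3.141e+00 -1.000e-03 -1.490e-01] F [ 0.   0.2 -0.1] gap 0.5
shift cm [-0.06 -6.81  0.51] roll 0.001
```

View pics/side3.png

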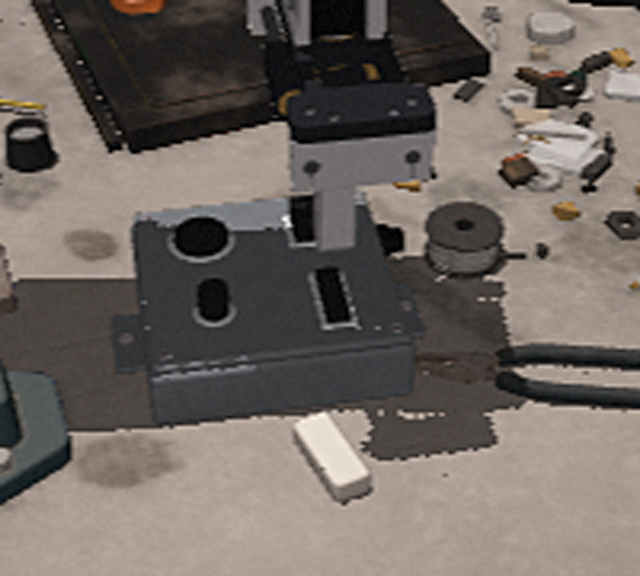

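The bar is now low (crop (334,297)); small round still up. Next, the square.

```bash
python3 -m pendant '[[[0,-6.8,0,0],[0,-6.8,0,0],[0,-6.8,0,0],[0,-6.8,0.5,0],[0,-6.8,0.5,0]]]'; python3 -m pendant '[[[0,0,0,0],[0,0,0,0]]]'; python3 -c "
from h import *
to([645,-70,62],-.15)"
```

```text
clock: 9.1
eef_pos: [644.6, -71.0, 85.2]
eef_rot: [3.141, 0.002, -0.15]
wrist_force: [0.5, 0.2, 0.1]
finger_gap: 0.4
clock: 9.3
eef_pos: [645.1, -70.8, 86.4]
eef_rot: [3.142, 0.0, -0.15]
wrist_force: [-0.3, 0.4, 0.2]
finger_gap: 0.2
clock 9.3 pos [645.1 -70.8  86.4] rot [ 3.142  0.    -0.15 ] F [-0.3  0.4  0.2] gap 0.2
shift cm [-0.02 -0.08  2.44] roll -0.0
```

```bash
python3 -m pendant '[[[0,-0.1,0.7,0],[0,-0.1,1.2,0],[0,-0.1,1.7,0],[0,-0.1,2.2,0],[0,-0.1,2.5,0]]]'; python3 -m pendant '[[[0,0,0.2,0],[0,0,0.4,0],[0,0,0.4,0],[0,0,0.4,0]]]'; python3 -m pendant '[[[0,0,0.1,0],[0,0,0.1,0],[0,0,0.1,0]]]'
```

```text
clock: 9.8
eef_pos: [645.3, -69.0, 61.0]
eef_rot: [3.142, 0.0, -0.149]
wrist_force: [-2.2, -0.6, 1.6]
finger_gap: 0.7
clock: 10.2
eef_pos: [645.3, -69.1, 58.1]
eef_rot: [3.141, -0.0, -0.149]
wrist_force: [-5.4, 0.0, 7.9]
finger_gap: 0.5
clock: 10.5
eef_pos: [645.4, -69.1, 57.3]
eef_rot: [3.141, -0.0, -0.149]
wrist_force: [-6.2, 0.8, 9.6]
finger_gap: 0.5
```

Same force rise at the stop. Retract and move clear for a last look.

```bash
python3 -m pendant '[[[0,0,-1,0],[0,0,-4,0],[0,0,-8,0],[0,0,-12,0],[0,0,-13,0]]]'; python3 -m pendant '[[[-16,0,-2,0],[-16,0,-2,0],[-16,0,-2,0],[-16,0,-2,0],[-16,0,-2,0]]]'; python3 -m pendant '[[[0,0,0,0],[0,0,0,0]]]';  python3 - <<'E'
from h import *
import cv2
I=[]
for n in ["top","side"]:
    c=cams.camera(n); a=c["frame"][:,:,::-1][110:290,150:350]
    I.append(cv2.resize(a,None,fx=2,fy=2,interpolation=2))
cv2.imwrite("pics/final.png",cv2.hconcat(I))
c=cams.camera("wrist"); cv2.imwrite("pics/finalw.png",c["frame"][:,:,::-1])
to([645,-70,62],-.15)
E
```

```text
clock: 11.0
eef_pos: [646.8, -69.2, 191.7]
eef_rot: [-3.142, -0.007, -0.149]
wrist_force: [0.5, -0.3, 0.2]
finger_gap: 0.8
clock: 11.5
eef_pos: [486.6, -45.1, 207.1]
eef_rot: [-3.142, -0.001, -0.149]
wrist_force: [0.8, 0.0, -0.6]
finger_gap: 1.0
clock: 11.7
eef_pos: [488.1, -45.4, 205.9]
eef_rot: [-3.142, 0.001, -0.149]
wrist_force: [-0.1, 0.2, 0.1]
finger_gap: 0.6
clock 11.85 pos [487.7 -45.4 205.9] rot [-3.142e+00  1.000e-03 -1.490e-01] F [0.  0.4 0.4] gap 0.5
shift cm [15.94  0.1  14.37] roll 0.001
```

View pics/final.png

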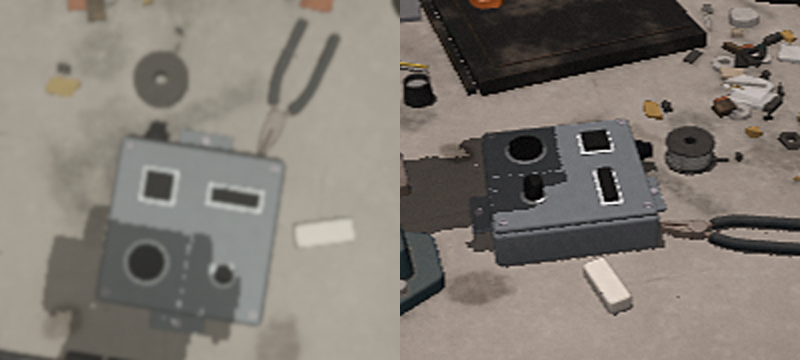

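View pics/finalw.png

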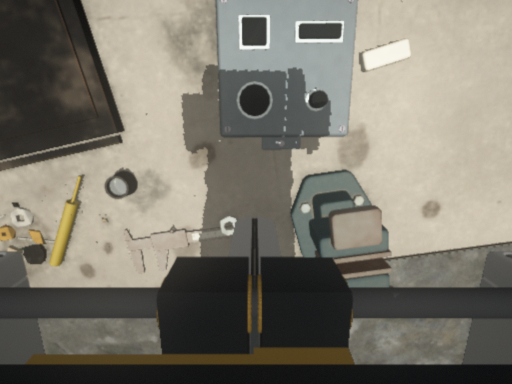

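```bash
python3 -c "
from cell import manip
print(manip.sign_off())"
```

```text
the job is handed in; nothing more can be done
None
```

I pushed in the large round button, then the long bar, then the square one, using the closed fingertips, and handed the job in at about 12 s on the clock.

- **Fully in:** each push ended at about 9 to 10 N, and in the last millimetres the force rose by roughly 2 to 2.7 N per mm. That matches the rubber cap being squashed against the firm stop.
- **Last pictures:** the top, side and wrist views show those three buttons low and the small round spare still popped out. The cutters, spool and polish bar look to be where they were. That is by eye only; I did not measure them.
- **Robot:** it is standing clear at about 206 mm height, touching nothing, with the wrist force near zero.
- **Disagreements:** the camera position estimates differed by up to about 9 mm, so I aimed at a mean of them. The pushes on the bar and square also showed a sideways force of 4 to 6 N. No check failed.

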